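# Fit the sprung spindle into the bench dispenser

### The job

Pick up the sprung spindle from its rest and fit it back into the dispenser stand: with the long sprung pin against the tall cheek, squeeze the pin in, slide the spindle down between the two cheeks until the pins snap into their recesses, and leave it fully home and level on both sides. Work gently, never forcing the stand, and leave the other things on the bench where they are.

Things in the scene. Friction and masses are not known exactly. Their poses are not given: they have to be found in the camera images.
- stand: Dispenser stand, fixed to the bench: dark foot 130 x 200 x 10 mm with a white yoke of two upright facing cheeks, 120 mm apart along y, tall one at +y, low one at -y. Origin: centre of the foot's underside, z up. Each cheek has a square recess at x = 0, both at one height. The yoke's height setting varies and is NOT measured: recess centres 79 to 111 mm above the bench. Over 45 N from the spindle or hand damages it.
- tall_face (a point): Point fixed to the foot, on the plane of the tall cheek's inner face (y = +60 mm of the stand), at x = 0, 95 mm up: middle of the range of the recess height, so the true recess centre is up to 16 mm above or below. Cheek 50 mm wide along x, 14 thick, smooth, its top 64 mm above its recess centre. Recess 16 x 16 mm, 9 deep. A dark post stands behind it, 133 mm high.
- low_face (a point): The same for the low cheek (inner face at y = -60 mm): its top is only 13 mm above its recess centre; recess 16 x 16 mm, 10 deep. Dark post behind it 93 mm high. A flat bar joins the cheeks below, its top 47 mm below the recess centres.
- spindle: Sprung spindle: square aluminium bar 24 x 100 x 24 mm, long along its y, about 0.17 kg, with 10 mm round steel pins on its axis at both ends, their ends rounded to full balls (5 mm radius). Origin: centre of the bar's underside, z up. Lies level on two saddles, axis 42 mm above the bench; grasp across the 24 mm width at mid-length. When home, the bar's -y end is at the low cheek, held there by its spring.
- spindle_center (a point): Centre of the spindle's square bar (half-way up), axes as spindle
- fixed_tip (a point): End of the fixed pin, on the axis, 58 mm from the bar's centre toward -y (pin 8 mm long); it belongs in the low cheek
- sprung_tip (a point): End of the sprung pin, on the axis, 80 mm from the bar's centre toward +y when not pushed in (pin 30 mm long, slides up to 24 mm into the bar). Pushing it in slowly (it is damped) takes 2 N at first and 0.25 N more per mm: 7.3 N at 21 mm, 8 N at the stop. Between the cheeks it must be in by 18 mm or more for the fixed pin to pass the low cheek. It belongs in the tall cheek and ends lightly pressed on the bottom of its recess
- rest: The black rest, fixed: foot 64 x 110 x 6 mm, two saddles 36 x 14 mm, top 30 mm above the bench, 34 mm either side of its middle along y, with 5 mm side lips 28 mm apart. Origin: centre of the foot's underside
- mug: White mug, radius 40 mm, 95 mm high; origin under its centre; leave alone
- spraycan: Spray can, radius 30 mm, 170 mm high; origin under its centre; leave alone
- tape: Black roll of tape lying flat, radius 45 mm, 24 mm high; origin under its centre; leave alone
- sprocket: Steel sprocket lying flat, radius 40 mm, 14 mm high; origin under its centre; leave alone
- wrench: Wrench 170 mm long lying along its x; leave alone
- screwdriver: Screwdriver 190 mm long lying along its x; leave alone
- remote: Black remote control 45 x 150 x 18 mm; origin under its centre; leave alone
Things that resemble listed ones, but are neither listed nor needed, are in the scene too. Several things have the shape of the spindle; the one meant has the colours described above. What is shaped like the stand but purple is not meant.

How it is judged (in metres and radians):
On the way:
1. the spindle is lifted off its rest (height (world z) of spindle_center above 0.075 m), for 0.1 s.
At the end, for the whole second after the job is handed in: The spindle lies at rest between the cheeks with each pin's tip at least 5 mm inside its recess (beyond the inner face of its cheek), both tips within 5 mm of the stand's middle plane and at recess height (74 to 116 mm above the bench), the bar level within 4 degrees, released (y of sprung_tip in the frame of stand above 0.065 m and y of fixed_tip in the frame of stand between -0.072 and -0.065 m and x of sprung_tip in the frame of stand between -0.005 and 0.005 m and x of fixed_tip in the frame of stand between -0.005 and 0.005 m and z of sprung_tip in the frame of stand between 0.074 and 0.116 m and z of fixed_tip in the frame of stand between 0.074 and 0.116 m and angle between spindle's own y axis and vertical between 1.5 and 1.64 rad and linear speed of spindle below 0.01 m/s); the robot touches nothing.
It fails at once if the spindle bears on the stand with more than 45 N (contact force between spindle and stand above 45 N).
It fails at once if the fingers or arm push the stand with more than 45 N (contact force between any of the arm, the fingers and stand above 45 N).
It fails at once if another thing on the bench is moved by 30 mm or more (distance of any of mug, spraycan, tape, sprocket, wrench, screwdriver, remote from where it was at the start of the episode above 0.03 m).
It also fails if it takes over 72 s, if anything falls off the work surface, if the arm or the gripper's body presses on something with over 40 N, if the wrist force passes 120 N, or if a joint passes its speed limit or range.

### The arm

A 6-joint arm with a two-finger parallel gripper is mounted at the origin on the work surface. World frame = base frame: x ahead of the robot, y to its left, z up, the work surface at z = 0. Lengths are in m, angles in degrees, forces in N, time in s.
With the tool pointing down it reaches from about 0.375 to 0.825 m from the base axis. Payload 5.5 kg.
Tool frame: the origin (TCP) lies on the centre line of the jaws, within the pads' length; the fingertips stand 17 mm ahead of it and the grasp point (between the pads) lies 2 mm behind it (r.tcp_to_tips is the distance from the TCP to the fingertips, in m); z points along the fingers, y is the direction in which the jaws open and shut (so a half turn about z gives the same grasp; the last joint's range is limited). The gripper opens to 85 mm and grips with 20 to 120 N. Pads are 22 mm wide; open, the fingers measure 114 mm over their backs; the gripper's body (76 mm by 85 mm) begins 54 mm behind the grasp point. The pads swing forward as they close: fully open they stand 13 mm farther back than shut.
Start: joints at [-66.234, 17.962, -2.699, 69.339, 0, 90], TCP at [0.242, -0.549, 0.248] pointing down, gripper open.
Joint ranges: [-152.73, 152.73], [-39.44, 99.34], [-58.76, 71.6], [-118.89, 123.64], [-81.53, 83.1], [-180, 180]. Speed limits (degrees/s): [136.94, 136.94, 172.46, 180, 180, 180].

### API

Orientations are given as a 3x3 rotation matrix whose columns are the frame's x, y, z axes.
In Python, from cell import r gives the robot as it stands.
- The arm moves only by the tool play_rows, never from a script. Its argument "commands" is a list of rows, each an object of numbers: "dx", "dy", "dz": the shift along the tool's x, y, z in m; "rx", "ry", "rz": the turn, a rotation vector about the tool's x, y, z in degrees. A call has 1 to 20 rows; each row is the pose to reach, as a shift and turn from the pose measured when the call began, along the tool's axes at that moment; what a row does not reach only later rows make up. A row lasts 1/10 s, in which the tool goes at most 50 mm and 8.59 degrees, less where a joint would pass 70% of its speed; a pose out of reach is approached as far as the arm can. A call with a gripper value outside its range is refused whole. "gripper" is the closure, from -1 (fully open) to 1 (shut), set as the call begins (left out, the last holds). The fingers move at their own pace and stop on an object; the grip force is fixed at half the most. Time passes only in rows, so rows that repeat a pose let the fingers close. It gives the time, the measured TCP pose, the force and the opening at its end, in the units of the state.
- r.read_state(): the state, without advancing time (a new reading comes with each control period).
- r.get_image(name): name is "scene" or "side" or "wrist"; returns the picture (400x640x3 uint8, red, green, blue); there is no depth.
- r.camera_model(name): a dict with "vfov" (degrees; the focal length in pixels is half the picture's height over the tangent of half this angle, whatever the lens; pixels are square), "cx", "cy" (the principal point, pixels), "rvec" (rotation vector, rad) and "tvec" (3), from world to camera coordinates, as OpenCV has them. Camera axes: x right, y down, z forward; pixel columns grow to the right and rows downward; lengths in m; the calibration is good to about 2 mm. A picture is of the moment at which its call begins: read the wrist's pose just before it. camera_model takes no time and is no camera call; for the wrist camera it gives the pose at the moment of the call.
- r.hand_in(): hands the job in, once; it reports no verdict.
The state is a dict: "time": time; "joints": joint angles; "qd": joint speeds; "effort": joint torques, N m; "position": TCP position; "tool_rot": TCP orientation; "contact_force": force on the tool from outside, world axes, zero at the start; "moment": the same for the moment, N m; "width": opening from 0.0 (shut) to 1.0 (fully open).
Only numpy, scipy, OpenCV 4.12 (cv2) and the standard library are available. Lean on these libraries where they do the work, as an engineer would, in place of code of your own. Each camera call takes 0.05 s, during which the arm holds its last target.

## Working session

There is one attempt and no reset: what is moved stays moved. The work goes in short steps, Python scripts to look and compute and a tool call to move; the robot and the scene stay as the last step left them, time stands still between calls to the robot, and variables do not carry over. Pictures are saved under pics/ and viewed, and the job is handed in when it is done.

Besides the shell and the picture viewer there is one more tool, called by a JSON object that holds its "name" and its "arguments". play_rows: Moves the arm, as the interface text tells. Its arguments: {"type":"object","properties":{"commands":{"type":"array"},"gripper":{"type":"number"}},"required":["commands"]}

```bash
ls; mkdir -p pics
python3 - <<'E'
from cell import r
import cv2
s=r.read_state();print(s)
for n in ["scene","side","wrist"]:
    m=r.camera_model(n);print(n,m)
    cv2.imwrite(f"pics/{n}0.png",r.get_image(n)[:,:,::-1])
E
```

```text
pics
{'time': 0.0, 'joints': array([-6.62347788e+01,  1.80033671e+01, -2.75355717e+00,  6.93382726e+01,
       -4.26159665e-04,  9.00013443e+01]), 'qd': array([0.00268296, 0.14399714, 0.00133947, 0.01657682, 0.00014998,
       0.00878849]), 'effort': array([-2.91523531e-03, -5.39586461e+01,  3.39748156e+01,  1.90106855e-02,
       -2.12251098e-04, -2.54070407e-06]), 'position': array([ 0.24157781, -0.54863771,  0.24744828]), 'tool_rot': array([[ 9.15213903e-01,  4.02967807e-01, -6.76373564e-04],
       [ 4.02968375e-01, -9.15212645e-01,  1.51761199e-03],
       [-7.47686293e-06, -1.66149675e-03, -9.99998620e-01]]), 'contact_force': array([-0.2518235 , -0.06889394, -0.62171405]), 'moment': array([-0.01340315,  0.01655331, -0.03005766]), 'width': 0.9975516465478185}
scene {'vfov': 52.695066428893696, 'cx': 322.3631215314147, 'cy': 201.66573301689994, 'rvec': array([ 1.62422043,  1.91109307, -0.77599657]), 'tvec': array([ 0.08085717, -0.29418621,  1.46123547])}
side {'vfov': 43.057375598467395, 'cx': 320.20211752258194, 'cy': 197.33517333063367, 'rvec': array([ 0.84964975, -2.45380864,  1.18133263]), 'tvec': array([0.41567475, 0.24833597, 1.35471827])}
wrist {'vfov': 71.52048416672926, 'cx': 319.76044632030226, 'cy': 197.90867042497882, 'rvec': array([-2.42243485,  1.57926415,  0.23039954]), 'tvec': array([-0.60008308, -0.03794238,  0.3789685 ])}
```

View pics/scene0.png

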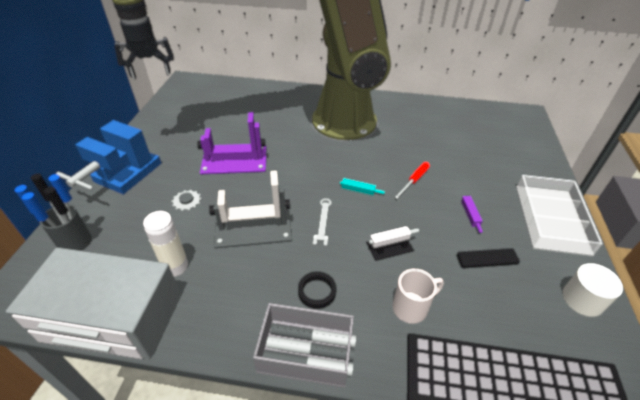

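View pics/side0.png

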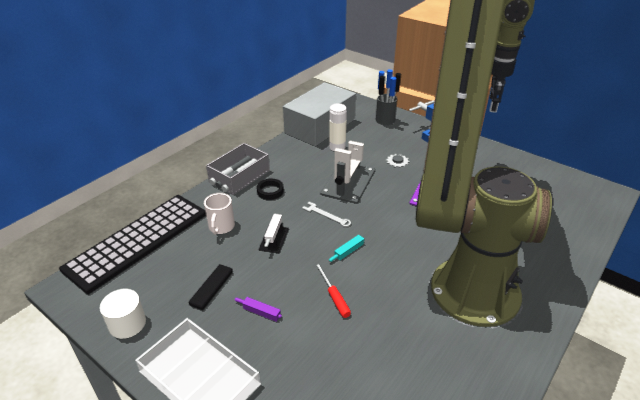

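View pics/wrist0.png

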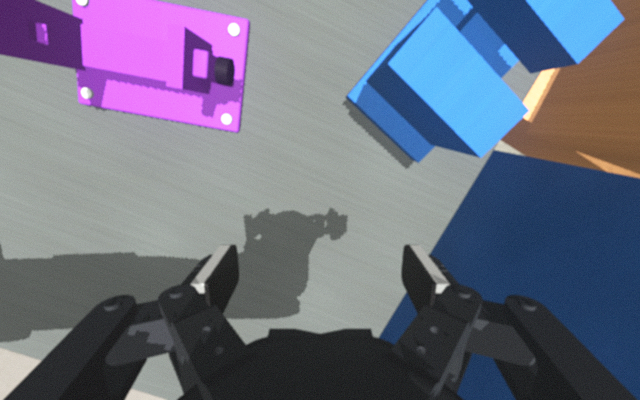

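Candidates for the spindle in the scene view:
- The white/aluminium bar on the black rest (392,238).
- The teal bar (360,187).
- The purple bar (472,213).
- The grey bars in the tray (305,345).

I choose the one on the black rest. For the stand, I choose the white yoke on the dark foot (252,215), not the purple one (235,150).

```bash
cat > h.py <<'E'
import numpy as np, cv2
from cell import r
def model(n):
    m=r.camera_model(n); f=200/np.tan(np.radians(m['vfov']/2))
    K=np.array([[f,0,m['cx']],[0,f,m['cy']],[0,0,1]]); R=cv2.Rodrigues(np.array(m['rvec']))[0]
    return K,R,np.array(m['tvec'])
def ray(M,uv):
    K,R,t=M; d=R.T@np.linalg.inv(K)@np.array([uv[0],uv[1],1.]); return -R.T@t,d/np.linalg.norm(d)
def onz(M,uv,z):
    c,d=ray(M,uv); return c+d*(z-c[2])/d[2]
def tri(Ms,uvs):
    A=0;b=0
    for M,uv in zip(Ms,uvs):
        c,d=ray(M,uv);P=np.eye(3)-np.outer(d,d);A=A+P;b=b+P@c
    return np.linalg.solve(A,b)
def proj(M,p):
    K,R,t=M; q=K@(R@np.array(p)+t); return q[:2]/q[2]
def crop(src,dst,x0,y0,x1,y1,k):
    im=cv2.imread(src)[y0:y1,x0:x1]; cv2.imwrite(dst,cv2.resize(im,None,fx=k,fy=k,interpolation=cv2.INTER_CUBIC))
E
python3 - <<'E'
from h import *
crop('pics/scene0.png','pics/c1.png',355,215,435,270,8)
crop('pics/scene0.png','pics/c2.png',200,160,300,250,6)
crop('pics/side0.png','pics/c3.png',310,130,390,210,7)
M=model('scene');S=model('side')
print('spindle',onz(M,(392,238),.042), onz(S,(272,231),.042))
for uv in [(218,245),(290,240)]: print(onz(M,uv,.01))
E
```

```text
spindle [0.56499692 0.18316151 0.042     ] [0.5546582  0.19496318 0.042     ]
[ 0.63597417 -0.25300286  0.01      ]
[ 0.58885408 -0.07524816  0.01      ]
```

View pics/c1.png

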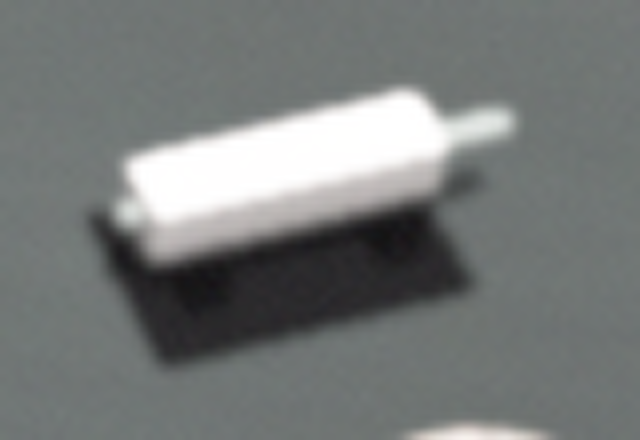

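View pics/c2.png

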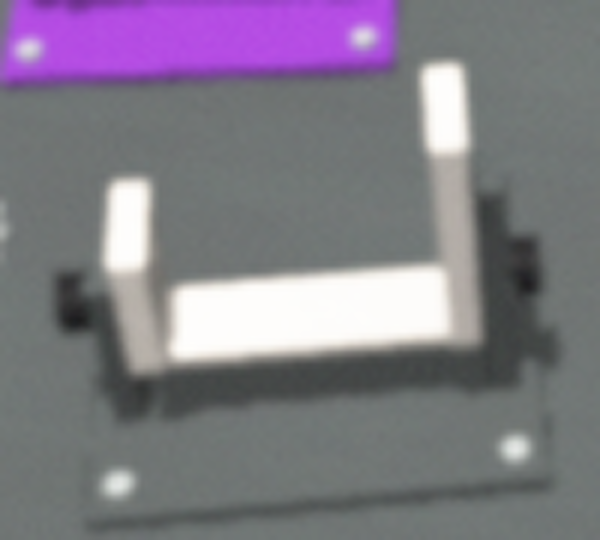

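View pics/c3.png

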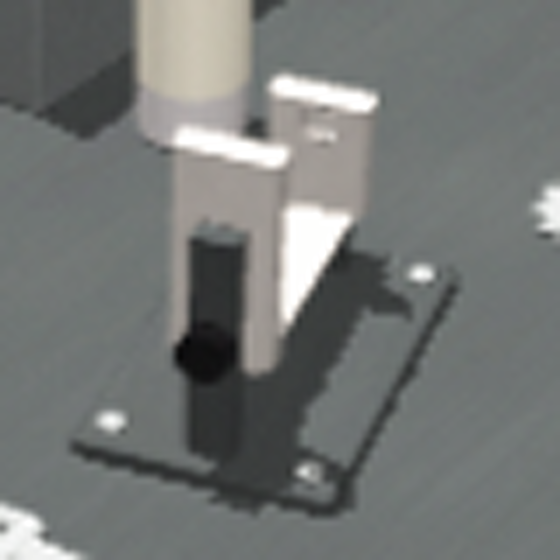

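Run:
```python
from h import *
M=model('scene');S=model('side')
for n in 'scene','side','wrist':
    K,R,t=model(n);print(n,-R.T@t)
s=r.read_state();T=s['tool_rot'];K,R,t=model('wrist')
print('cam in tool',T.T@(-R.T@t-s['position']),'axes',(T.T@R.T).round(3))
a=onz(M,(369.75,241.5),.042);b=onz(M,(419,230.25),.042);print(a,b,np.linalg.norm(b-a),np.degrees(np.arctan2(*(b-a)[1::-1]))-0)
T1=tri([M,S],[(274.5,177.8),(343.3,151.1)]);L1=tri([M,S],[(221.5,197.5),(356.4,143.1)])
print('tall top',T1,'low top',L1,np.linalg.norm((T1-L1)[:2]))
```

```text
scene [1.24187274 0.09733362 0.82253922]
side [-0.23748914  0.96594042  1.03936319]
wrist [ 0.30750701 -0.52069479  0.37364453]
cam in tool [ 0.07158315  0.00071022 -0.12599812] axes [[ 0.    -0.959 -0.284]
 [ 1.     0.     0.001]
 [-0.001 -0.284  0.959]]
[0.585842   0.12854855 0.042     ] [0.52717927 0.25096826 0.042     ] 0.13574941112748012 115.60343828575596
tall top [ 0.53071566 -0.11943333  0.16721645] low top [ 0.56954077 -0.2486965   0.1163757 ] 0.13496798024483025
```

```bash
cat >> h.py <<'E'
def move(p,yaw):
    """tool-frame delta and rz to reach TCP p, tool x at world yaw (deg), pointing down"""
    s=r.read_state();T=s['tool_rot'];a=np.radians(yaw)
    G=np.array([[np.cos(a),np.sin(a),0],[np.sin(a),-np.cos(a),0],[0,0,-1.]])
    d=T.T@(np.array(p)-s['position']);w=cv2.Rodrigues(T.T@G)[0].ravel()
    print('d',d.round(4),'rot',np.degrees(w).round(2),'F',s['contact_force'].round(2),'t',round(s['time'],2),'pos',s['position'].round(4),'w',round(s['width'],3), 'q',s['joints'].round(0))
E
python3 - <<'E'
from h import *
move((.55,-.184,.33),106.5)
E
```

```text
d [ 0.4292 -0.2097 -0.0821] rot [-6.000e-02 -5.000e-02 -8.274e+01] F [-0.47  1.01  0.59] t 0.15 pos [ 0.2416 -0.5487  0.2476] w 1.001 q [-66.  18.  -3.  69.   0.  90.]
```

{"name": "play_rows", "arguments": {"commands": [{"dx": 0.0, "dy": 0.0, "dz": -0.05}, {"dx": 0.429, "dy": -0.21, "dz": -0.082, "rz": -40}, {"dx": 0.429, "dy": -0.21, "dz": -0.082, "rz": -40}, {"dx": 0.429, "dy": -0.21, "dz": -0.082, "rz": -40}, {"dx": 0.429, "dy": -0.21, "dz": -0.082, "rz": -82.7}, {"dx": 0.429, "dy": -0.21, "dz": -0.082, "rz": -82.7}, {"dx": 0.429, "dy": -0.21, "dz": -0.082, "rz": -82.7}, {"dx": 0.429, "dy": -0.21, "dz": -0.082, "rz": -82.7}, {"dx": 0.429, "dy": -0.21, "dz": -0.082, "rz": -82.7}, {"dx": 0.429, "dy": -0.21, "dz": -0.082, "rz": -82.7}, {"dx": 0.429, "dy": -0.21, "dz": -0.082, "rz": -82.7}, {"dx": 0.429, "dy": -0.21, "dz": -0.082, "rz": -82.7}, {"dx": 0.429, "dy": -0.21, "dz": -0.082, "rz": -82.7}, {"dx": 0.429, "dy": -0.21, "dz": -0.082, "rz": -82.7}, {"dx": 0.429, "dy": -0.21, "dz": -0.082, "rz": -82.7}]}}

```text
invalid input at $.commands[0]: expected keys dx, dy, dz, rx, ry, rz
```

Run:
```python
from h import *
import pickle
move((.55,-.184,.33),106.5)
pickle.dump(model('wrist'),open('w1.pkl','wb'))
cv2.imwrite("pics/w1.png",r.get_image('wrist')[:,:,::-1])
```

```text
d [ 0.4292 -0.2097 -0.0821] rot [-6.000e-02 -5.000e-02 -8.274e+01] F [-0.47  1.01  0.59] t 0.15 pos [ 0.2416 -0.5487  0.2476] w 1.001 q [-66.  18.  -3.  69.   0.  90.]
```

View pics/w1.png

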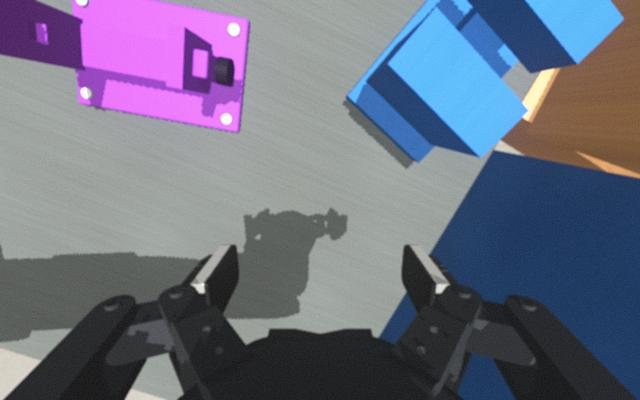

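The rows need all six keys, so the call was refused and the arm did not move. I'll repeat it with full rows.

{"name": "play_rows", "arguments": {"commands": [{"dx": 0, "dy": 0, "dz": -0.05, "rx": 0, "ry": 0, "rz": 0}, {"dx": 0.429, "dy": -0.21, "dz": -0.082, "rx": 0, "ry": 0, "rz": -40}, {"dx": 0.429, "dy": -0.21, "dz": -0.082, "rx": 0, "ry": 0, "rz": -40}, {"dx": 0.429, "dy": -0.21, "dz": -0.082, "rx": 0, "ry": 0, "rz": -40}, {"dx": 0.429, "dy": -0.21, "dz": -0.082, "rx": 0, "ry": 0, "rz": -82.7}, {"dx": 0.429, "dy": -0.21, "dz": -0.082, "rx": 0, "ry": 0, "rz": -82.7}, {"dx": 0.429, "dy": -0.21, "dz": -0.082, "rx": 0, "ry": 0, "rz": -82.7}, {"dx": 0.429, "dy": -0.21, "dz": -0.082, "rx": 0, "ry": 0, "rz": -82.7}, {"dx": 0.429, "dy": -0.21, "dz": -0.082, "rx": 0, "ry": 0, "rz": -82.7}, {"dx": 0.429, "dy": -0.21, "dz": -0.082, "rx": 0, "ry": 0, "rz": -82.7}, {"dx": 0.429, "dy": -0.21, "dz": -0.082, "rx": 0, "ry": 0, "rz": -82.7}, {"dx": 0.429, "dy": -0.21, "dz": -0.082, "rx": 0, "ry": 0, "rz": -82.7}, {"dx": 0.429, "dy": -0.21, "dz": -0.082, "rx": 0, "ry": 0, "rz": -82.7}, {"dx": 0.429, "dy": -0.21, "dz": -0.082, "rx": 0, "ry": 0, "rz": -82.7}, {"dx": 0.429, "dy": -0.21, "dz": -0.082, "rx": 0, "ry": 0, "rz": -82.7}]}}

```text
time: 1.7
position: [0.5489, -0.1849, 0.33]
tool_rot: [[-0.281, 0.96, -0.001], [0.96, 0.281, 0.001], [0.001, -0.0, -1.0]]
contact_force: [-0.6, -0.1, 0.5]
width: 1.001
```

Run:
```python
from h import *
import pickle
move((.55,-.184,.33),106.5)
pickle.dump(model('wrist'),open('w1.pkl','wb'))
cv2.imwrite("pics/w1.png",r.get_image('wrist')[:,:,::-1])
```

```text
d [ 0.0005  0.0013 -0.    ] rot [-0.02 -0.06 -0.17] F [-0.59 -0.07  0.52] t 1.7 pos [ 0.5489 -0.1849  0.33  ] w 1.001 q [-19.  15.   4.  79.   0.  55.]
```

View pics/w1.png

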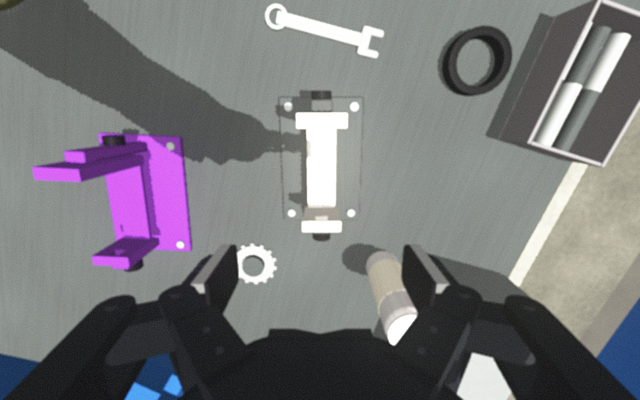

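Run:
```python
from h import *
crop('pics/w1.png','pics/c4.png',270,85,375,245,3.6)
```

```text
(no output)
```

View pics/c4.png

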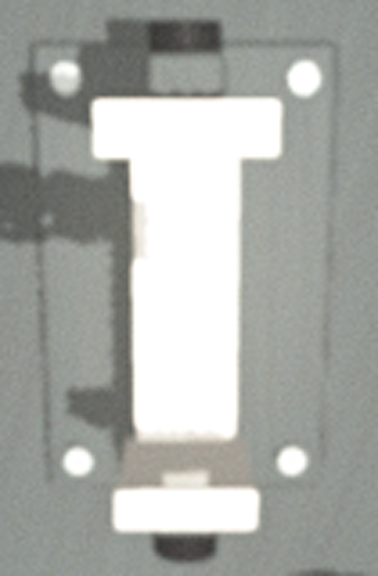

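Run:
```python
from h import *
import pickle
W=pickle.load(open('w1.pkl','rb'))
P=lambda u,v:(270+u/3.6-.36,85+v/3.6-.36)
sc=[onz(W,P(*p),.0115) for p in [(66,77),(305,77),(78,461),(292,461)]]
for p in sc:print(p)
sc=np.array(sc);print('c',sc.mean(0)); d=sc[0]+sc[1]-sc[2]-sc[3];print('ang',np.degrees(np.arctan2(d[1],d[0])), np.linalg.norm(d)/2, np.linalg.norm(sc[0]-sc[1]),np.linalg.norm(sc[2]-sc[3]))
for h in (.098,.101,.103,.106):
  t=[onz(W,P(*p),h+.064) for p in [(91,97),(282,97),(91,159),(282,159)]]
  l=[onz(W,P(*p),h+.013) for p in [(113,487),(260,487),(113,533),(260,533)]]
  tc=np.mean(t,0);lc=np.mean(l,0);d=tc-lc
  print(h,tc,lc,'mid',(tc+lc)[:2]/2,'dist',np.linalg.norm(d[:2]),np.degrees(np.arctan2(d[1],d[0])),'w',np.linalg.norm(t[0]-t[1]),np.linalg.norm(l[0]-l[1]),'thick',np.linalg.norm(t[0]-t[2]),np.linalg.norm(l[0]-l[2]))
# three-view triangulation of cheek tops
M=model('scene');S=model('side')
print(tri([M,S,W],[(274.5,177.8),(343.3,151.1),P(186.5,128)]),tri([M,S,W],[(221.5,197.5),(356.4,143.1),P(186.5,510)]))
print(tri([M,W],[(274.5,177.8),P(186.5,128)]),tri([M,W],[(221.5,197.5),P(186.5,510)]))
```

```text
[ 0.47758082 -0.11658535  0.0115    ]
[ 0.57444342 -0.08816068  0.0115    ]
[ 0.52605338 -0.2814456   0.0115    ]
[ 0.62276425 -0.25301796  0.0115    ]
c [ 0.55021047 -0.1848024   0.0115    ]
ang 106.36037179119077 0.17181575098281343 0.10094714225090849 0.10080240285640468
0.098 [ 0.53103873 -0.1203574   0.162     ] [ 0.57014137 -0.25190777  0.111     ] mid [ 0.55059005 -0.18613259] dist 0.13723890492344623 106.55429537897105 w 0.05365068508954916 0.05416730743519546 thick 0.016923253407187092 0.01835789248180936
0.101 [ 0.53101305 -0.1203196   0.165     ] [ 0.56977951 -0.25073183  0.114     ] mid [ 0.55039628 -0.18552571] dist 0.13605215319422054 106.55515707177585 w 0.05310333308758253 0.053696363601561097 thick 0.016750599943084032 0.01819828446966704
0.103 [ 0.53099593 -0.1202944   0.167     ] [ 0.56953828 -0.24994786  0.116     ] mid [ 0.55026711 -0.18512113] dist 0.13526098539208262 106.5557399339937 w 0.05273843175293818 0.05338240104580495 thick 0.016635497633682057 0.018091879128238873
0.106 [ 0.53097025 -0.12025659  0.17      ] [ 0.56917643 -0.24877192  0.119     ] mid [ 0.55007334 -0.18451426] dist 0.13407423371550883 106.55662712526333 w 0.05219107975097176 0.05291145721217058 thick 0.016462844169579025 0.017932271116096608
[ 0.53084814 -0.11978541  0.16709877] [ 0.56952168 -0.24911132  0.11634086]
[ 0.5309138  -0.12002016  0.1679911 ] [ 0.56940515 -0.24925801  0.11656621]
```

Stand found: centre (0.550, -0.185), y axis at 106.4°, recess about 104 mm up. The screw spacing and the 134 mm between cheek tops agree with the given sizes. Next I'll look at the spindle.

Run:
```python
from h import *
move((.56,.182,.25),115.6)
```

```text
d [0.3489 0.1138 0.0804] rot [-0.01 -0.06 -9.27] F [-0.41 -0.14 -0.06] t 1.75 pos [ 0.549  -0.1849  0.33  ] w 0.999 q [-19.  15.   4.  79.   0.  55.]
```

{"name": "play_rows", "arguments": {"commands": [{"dx": 0.349, "dy": 0.114, "dz": 0.02, "rx": 0, "ry": 0, "rz": -9.3}, {"dx": 0.349, "dy": 0.114, "dz": 0.02, "rx": 0, "ry": 0, "rz": -9.3}, {"dx": 0.349, "dy": 0.114, "dz": 0.08, "rx": 0, "ry": 0, "rz": -9.3}, {"dx": 0.349, "dy": 0.114, "dz": 0.08, "rx": 0, "ry": 0, "rz": -9.3}, {"dx": 0.349, "dy": 0.114, "dz": 0.08, "rx": 0, "ry": 0, "rz": -9.3}, {"dx": 0.349, "dy": 0.114, "dz": 0.08, "rx": 0, "ry": 0, "rz": -9.3}, {"dx": 0.349, "dy": 0.114, "dz": 0.08, "rx": 0, "ry": 0, "rz": -9.3}, {"dx": 0.349, "dy": 0.114, "dz": 0.08, "rx": 0, "ry": 0, "rz": -9.3}, {"dx": 0.349, "dy": 0.114, "dz": 0.08, "rx": 0, "ry": 0, "rz": -9.3}, {"dx": 0.349, "dy": 0.114, "dz": 0.08, "rx": 0, "ry": 0, "rz": -9.3}, {"dx": 0.349, "dy": 0.114, "dz": 0.08, "rx": 0, "ry": 0, "rz": -9.3}, {"dx": 0.349, "dy": 0.114, "dz": 0.08, "rx": 0, "ry": 0, "rz": -9.3}]}}

```text
time: 2.95
position: [0.5605, 0.1807, 0.251]
tool_rot: [[-0.431, 0.903, 0.0], [0.903, 0.431, 0.001], [0.001, 0.001, -1.0]]
contact_force: [-0.0, -0.5, 0.1]
width: 1.006
```

Run:
```python
from h import *
import pickle
move((.56,.182,.25),115.6)
W=model('wrist');pickle.dump(W,open('w2.pkl','wb'))
cv2.imwrite("pics/w2.png",r.get_image('wrist')[:,:,::-1])
u,v=proj(W,(.56,.182,.042)).astype(int);print(u,v)
im=cv2.imread('pics/w2.png')
cv2.imwrite('pics/c5.png',cv2.resize(im[v-110:v+90,u-80:u+80],None,fx=3,fy=3,interpolation=cv2.INTER_CUBIC))
```

```text
d [0.0014 0.0001 0.001 ] rot [ 0.04 -0.04 -0.09] F [-0.   -0.55  0.06] t 2.95 pos [0.5605 0.1807 0.251 ] w 1.006 q [18. 17. -4. 69.  0. 82.]
320 175
```

View pics/c5.png

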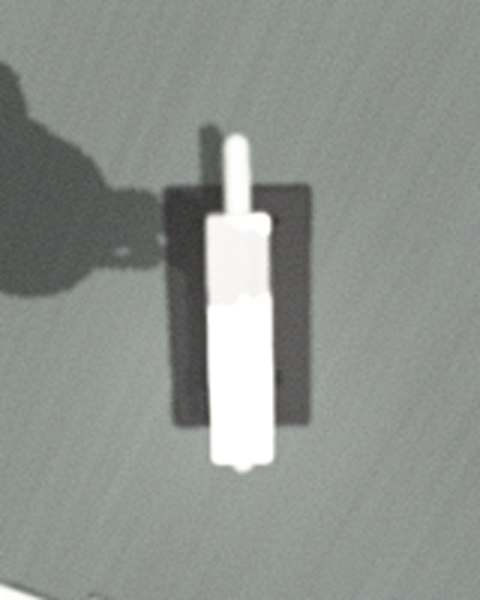

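Run:
```python
from h import *
import pickle
W=pickle.load(open('w2.pkl','rb'))
P=lambda u,v:(240+u/3-.33,65+v/3-.33)
c=np.array([onz(W,P(*p),.054) for p in [(206,212),(269,212),(211,464),(274,464)]])
print(c,c.mean(0)); d=c[0]+c[1]-c[2]-c[3];a=np.degrees(np.arctan2(d[1],d[0]));print(a,np.linalg.norm(d)/2,np.linalg.norm(c[0]-c[1]))
tip=onz(W,P(236,134),.042);ft=onz(W,P(242,471),.042);ax=tip-ft
print(tip,ft,np.linalg.norm(ax),np.degrees(np.arctan2(ax[1],ax[0])),'centre',ft+ax*58/138)
move((c.mean(0)[0],c.mean(0)[1],.040),a)
```

```text
[[0.526666   0.22004508 0.054     ]
 [0.54821447 0.23033895 0.054     ]
 [0.57139701 0.12844905 0.054     ]
 [0.59491579 0.13968536 0.054     ]] [0.56029832 0.17962961 0.054     ]
116.6423402731831 0.10194948978775786 0.023880960474011708
[0.52465421 0.25059429 0.042     ] [0.58635159 0.12696109 0.042     ] 0.1381728435486077 116.52083263611802 centre [0.5604208  0.17892287 0.042     ]
d [-0.0011 -0.0009  0.2109] rot [ 0.04 -0.04 -1.13] F [ 0.15 -0.25 -0.05] t 3.0 pos [0.5606 0.1808 0.2509] w 1.002 q [18. 17. -4. 69.  0. 82.]
```

{"name": "play_rows", "arguments": {"commands": [{"dx": -0.0015, "dy": -0.001, "dz": 0.05, "rx": 0, "ry": 0, "rz": -1.1}, {"dx": -0.0015, "dy": -0.001, "dz": 0.09, "rx": 0, "ry": 0, "rz": -1.1}, {"dx": -0.0015, "dy": -0.001, "dz": 0.13, "rx": 0, "ry": 0, "rz": -1.1}, {"dx": -0.0015, "dy": -0.001, "dz": 0.15, "rx": 0, "ry": 0, "rz": -1.1}, {"dx": -0.0015, "dy": -0.001, "dz": 0.17, "rx": 0, "ry": 0, "rz": -1.1}, {"dx": -0.0015, "dy": -0.001, "dz": 0.185, "rx": 0, "ry": 0, "rz": -1.1}, {"dx": -0.0015, "dy": -0.001, "dz": 0.2, "rx": 0, "ry": 0, "rz": -1.1}, {"dx": -0.0015, "dy": -0.001, "dz": 0.211, "rx": 0, "ry": 0, "rz": -1.1}, {"dx": -0.0015, "dy": -0.001, "dz": 0.211, "rx": 0, "ry": 0, "rz": -1.1}, {"dx": -0.0015, "dy": -0.001, "dz": 0.211, "rx": 0, "ry": 0, "rz": -1.1}]}}

```text
time: 4.0
position: [0.5606, 0.179, 0.0403]
tool_rot: [[-0.448, 0.894, 0.0], [0.894, 0.448, 0.001], [0.001, 0.001, -1.0]]
contact_force: [0.4, 0.7, -0.1]
width: 1.0
```

{"name": "play_rows", "arguments": {"commands": [{"dx": 0, "dy": 0, "dz": 0, "rx": 0, "ry": 0, "rz": 0}, {"dx": 0, "dy": 0, "dz": 0, "rx": 0, "ry": 0, "rz": 0}, {"dx": 0, "dy": 0, "dz": 0, "rx": 0, "ry": 0, "rz": 0}, {"dx": 0, "dy": 0, "dz": 0, "rx": 0, "ry": 0, "rz": 0}, {"dx": 0, "dy": 0, "dz": 0, "rx": 0, "ry": 0, "rz": 0}, {"dx": 0, "dy": 0, "dz": 0, "rx": 0, "ry": 0, "rz": 0}, {"dx": 0, "dy": 0, "dz": 0, "rx": 0, "ry": 0, "rz": 0}, {"dx": 0, "dy": 0, "dz": 0, "rx": 0, "ry": 0, "rz": 0}, {"dx": 0, "dy": 0, "dz": 0, "rx": 0, "ry": 0, "rz": 0}, {"dx": 0, "dy": 0, "dz": 0, "rx": 0, "ry": 0, "rz": 0}], "gripper": 1}}

```text
time: 5.0
position: [0.561, 0.1792, 0.0408]
tool_rot: [[-0.448, 0.894, 0.001], [0.894, 0.448, 0.001], [0.001, 0.002, -1.0]]
contact_force: [-1.2, 0.1, 4.9]
width: 0.276
```

{"name": "play_rows", "arguments": {"commands": [{"dx": 0, "dy": 0, "dz": -0.01, "rx": 0, "ry": 0, "rz": 0}, {"dx": 0, "dy": 0, "dz": -0.03, "rx": 0, "ry": 0, "rz": 0}, {"dx": 0, "dy": 0, "dz": -0.06, "rx": 0, "ry": 0, "rz": 0}, {"dx": 0, "dy": 0, "dz": -0.1, "rx": 0, "ry": 0, "rz": 0}, {"dx": 0, "dy": 0, "dz": -0.14, "rx": 0, "ry": 0, "rz": 0}, {"dx": 0, "dy": 0, "dz": -0.18, "rx": 0, "ry": 0, "rz": 0}, {"dx": 0, "dy": 0, "dz": -0.2, "rx": 0, "ry": 0, "rz": 0}, {"dx": 0, "dy": 0, "dz": -0.2, "rx": 0, "ry": 0, "rz": 0}, {"dx": 0, "dy": 0, "dz": -0.2, "rx": 0, "ry": 0, "rz": 0}]}}

```text
time: 5.9
position: [0.5604, 0.1788, 0.2402]
tool_rot: [[-0.448, 0.894, 0.001], [0.894, 0.448, 0.001], [0.001, 0.001, -1.0]]
contact_force: [-1.0, -0.1, -1.9]
width: 0.272
```

Run:
```python
from h import *
import pickle
a=np.radians(106.4);y=np.array([np.cos(a),np.sin(a)]);p=np.array([.5502,-.1848])-.035*y
print(p)
move((p[0],p[1],.24),106.4)
W=model('wrist')
cv2.imwrite("pics/w3.png",r.get_image('wrist')[:,:,::-1])
```

```text
[ 0.56008195 -0.21837599]
d [-3.55e-01 -1.78e-01 -3.00e-04] rot [ 0.07 -0.05 10.19] F [-0.95 -0.11 -1.89] t 5.9 pos [0.5604 0.1788 0.2402] w 0.272 q [18. 17. -5. 68.  0. 81.]
```

View pics/w3.png

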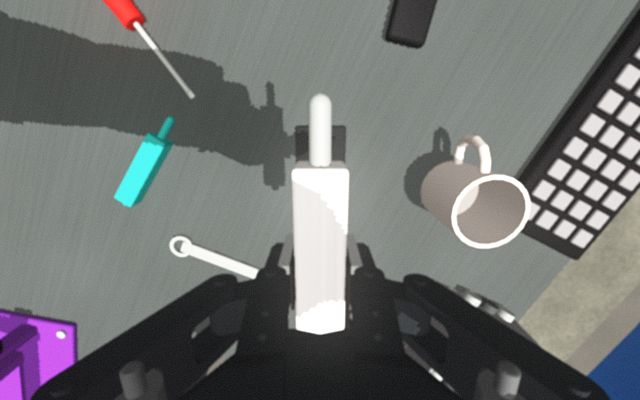

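Run:
```python
from h import *
s=r.read_state();T=s['tool_rot'];W=model('wrist')
for uv,z in [((320,95),.24+.002),((320,95),.242+.002),((320.5,160),.242),((292.5,168),.254),((349,168),.254),((293,168),.256),((297,331),.254),((345,331),.254)]:
    print(uv,z,(T.T@(onz(W,uv,z)-s['position'])).round(4))
```

```text
(320, 95) 0.242 [ 0.0797 -0.0006 -0.0028]
(320, 95) 0.244 [ 0.0795 -0.0006 -0.0048]
(320.5, 160) 0.242 [ 0.0525 -0.0003 -0.0028]
(292.5, 168) 0.254 [ 0.0511 -0.0117 -0.0148]
(349, 168) 0.254 [ 0.0511  0.0112 -0.0148]
(293, 168) 0.256 [ 0.0515 -0.0113 -0.0168]
(297, 331) 0.254 [-0.029  -0.0117 -0.0149]
(345, 331) 0.254 [-0.029   0.0117 -0.0149]
```

{"name": "play_rows", "arguments": {"commands": [{"dx": -0.04, "dy": -0.02, "dz": 0, "rx": 0, "ry": 0, "rz": 3}, {"dx": -0.08, "dy": -0.04, "dz": 0, "rx": 0, "ry": 0, "rz": 5}, {"dx": -0.12, "dy": -0.06, "dz": 0, "rx": 0, "ry": 0, "rz": 7}, {"dx": -0.16, "dy": -0.08, "dz": 0, "rx": 0, "ry": 0, "rz": 10.2}, {"dx": -0.2, "dy": -0.1, "dz": 0, "rx": 0, "ry": 0, "rz": 10.2}, {"dx": -0.24, "dy": -0.12, "dz": 0, "rx": 0, "ry": 0, "rz": 10.2}, {"dx": -0.28, "dy": -0.14, "dz": 0, "rx": 0, "ry": 0, "rz": 10.2}, {"dx": -0.31, "dy": -0.155, "dz": 0, "rx": 0, "ry": 0, "rz": 10.2}, {"dx": -0.335, "dy": -0.168, "dz": 0, "rx": 0, "ry": 0, "rz": 10.2}, {"dx": -0.355, "dy": -0.178, "dz": 0, "rx": 0, "ry": 0, "rz": 10.2}, {"dx": -0.355, "dy": -0.178, "dz": 0, "rx": 0, "ry": 0, "rz": 10.2}, {"dx": -0.355, "dy": -0.178, "dz": 0, "rx": 0, "ry": 0, "rz": 10.2}, {"dx": -0.355, "dy": -0.178, "dz": 0, "rx": 0, "ry": 0, "rz": 10.2}, {"dx": -0.355, "dy": -0.178, "dz": 0, "rx": 0, "ry": 0, "rz": 10.2}]}}

```text
time: 7.35
position: [0.5592, -0.2175, 0.2383]
tool_rot: [[-0.283, 0.959, -0.002], [0.959, 0.283, 0.001], [0.002, -0.002, -1.0]]
contact_force: [-1.0, -0.6, -1.6]
width: 0.27
```

Run:
```python
from h import *
move((.56008,-.21838,.138),106.4)
cv2.imwrite("pics/w4.png",r.get_image('wrist')[:,:,::-1])
```

```text
d [-0.0013  0.0007  0.1003] rot [-0.1  -0.1   0.06] F [-1.   -0.64 -1.55] t 7.35 pos [ 0.5592 -0.2175  0.2383] w 0.27 q [-21.  18.  -4.  68.   0.  52.]
```

View pics/w4.png

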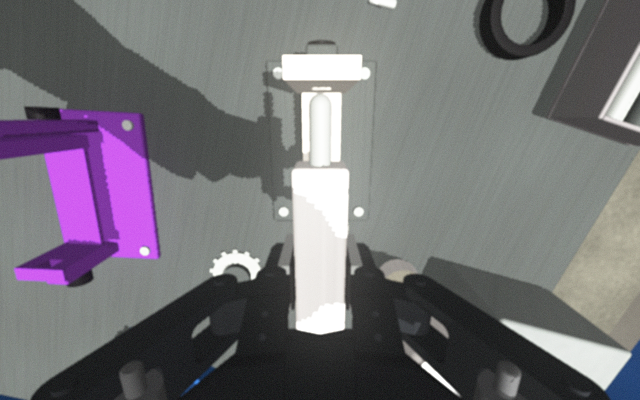

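The pin (col 320) lines up with the tall cheek's centre (col 322). Now I'll lower to above the low cheek.

{"name": "play_rows", "arguments": {"commands": [{"dx": -0.001, "dy": 0.001, "dz": 0.02, "rx": 0, "ry": 0, "rz": 0}, {"dx": -0.001, "dy": 0.001, "dz": 0.04, "rx": 0, "ry": 0, "rz": 0}, {"dx": -0.001, "dy": 0.001, "dz": 0.06, "rx": 0, "ry": 0, "rz": 0}, {"dx": -0.001, "dy": 0.001, "dz": 0.08, "rx": 0, "ry": 0, "rz": 0}, {"dx": -0.001, "dy": 0.001, "dz": 0.09, "rx": 0, "ry": 0, "rz": 0}, {"dx": -0.001, "dy": 0.001, "dz": 0.1, "rx": 0, "ry": 0, "rz": 0}, {"dx": -0.001, "dy": 0.001, "dz": 0.1, "rx": 0, "ry": 0, "rz": 0}, {"dx": -0.001, "dy": 0.001, "dz": 0.1, "rx": 0, "ry": 0, "rz": 0}]}}

```text
time: 8.2
position: [0.5608, -0.2182, 0.1392]
tool_rot: [[-0.284, 0.959, -0.001], [0.959, 0.284, 0.001], [0.001, -0.001, -1.0]]
contact_force: [-0.9, -0.5, -1.4]
width: 0.273
```

```bash
cat >> h.py <<'E'
def rel():
    s=r.read_state();a=np.radians(106.4);Y=np.array([np.cos(a),np.sin(a)]);X=np.array([np.sin(a),-np.cos(a)])
    d=s['position'][:2]-[.5502,-.1848];F=s['contact_force']
    print('stand x,y,z of TCP',(d@X).round(4),(d@Y).round(4),s['position'][2].round(4),'F x,y,z',(F[:2]@X).round(1),(F[:2]@Y).round(1),F[2].round(1),'mom',np.round(s['moment'],2),'t',round(s['time'],2),'w',round(s['width'],3))
E
python3 - <<'E'
from h import *
rel()
for n in ('wrist','side'): cv2.imwrite(f"pics/{n}5.png",r.get_image(n)[:,:,::-1])
crop('pics/side5.png','pics/c6.png',300,110,400,220,6)
E
```

```text
stand x,y,z of TCP 0.0008 -0.035 0.1392 F x,y,z -1.0 -0.3 -1.4 mom [0.03 0.01 0.  ] t 8.2 w 0.273
```

View pics/wrist5.png

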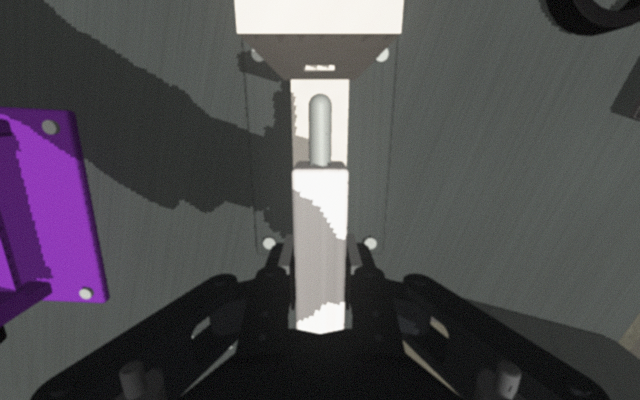

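View pics/c6.png

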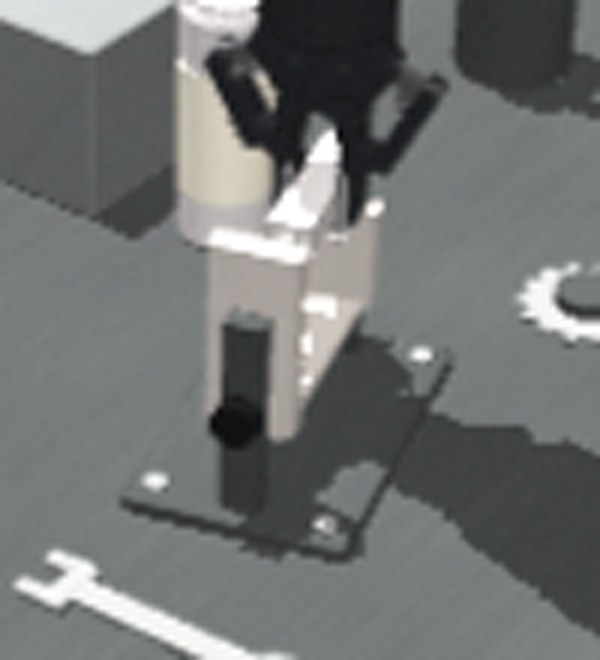

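Run:
```python
from h import *
crop('pics/wrist5.png','pics/c7.png',280,25,360,110,7)
```

```text
(no output)
```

View pics/c7.png

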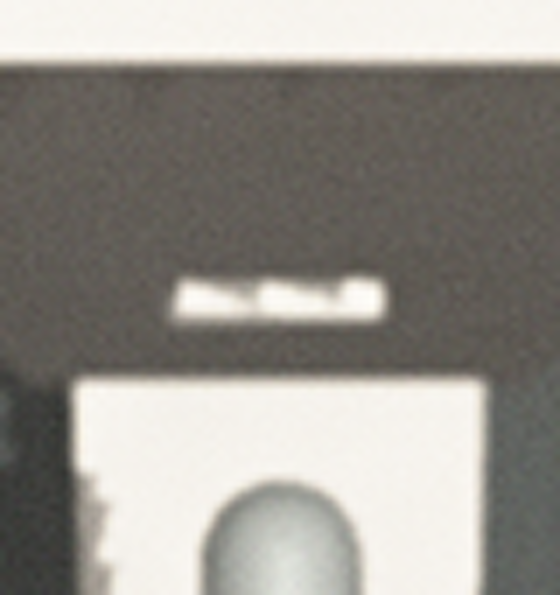

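Run:
```python
from h import *
W=model('wrist');a=np.radians(106.4);Y=np.array([np.cos(a),np.sin(a),0]);X=np.array([np.sin(a),-np.cos(a),0]);o=np.array([.5502,-.1848,0])
for n,u,v,off in [('bar',279,378,-47),('lowedgeL',170,322,-8),('lowedgeR',388,322,-8),('upedge',282,277,8),('top',280,65,64)]:
    c,d=ray(W,(280+u/7-.43,25+v/7-.43))
    for y in (.0595,.0605):
        t=(y-(c-o)@Y)/(d@Y);p=c+d*t;print(n,y,'x',((p-o)@X).round(4),'z',p[2].round(4),'h',(p[2]-off/1000).round(4))
```

```text
bar 0.0595 x 0.0001 z 0.0674 h 0.1144
bar 0.0605 x 0.0001 z 0.0589 h 0.1059
lowedgeL 0.0595 x -0.0083 z 0.1012 h 0.1092
lowedgeL 0.0605 x -0.0086 z 0.0942 h 0.1022
lowedgeR 0.0595 x 0.0087 z 0.1014 h 0.1094
lowedgeR 0.0605 x 0.009 z 0.0944 h 0.1024
upedge 0.0595 x 0.0005 z 0.1209 h 0.1129
upedge 0.0605 x 0.0004 z 0.1148 h 0.1068
top 0.0595 x 0.0004 z 0.1719 h 0.1079
top 0.0605 x 0.0004 z 0.1679 h 0.1039
```

Height estimates agree at 0.104–0.106, and the recess centre is at x≈0. Next I'll ease the long pin onto the tall cheek and squeeze slowly.

{"name": "play_rows", "arguments": {"commands": [{"dx": 0.005, "dy": -0.0005, "dz": 0, "rx": 0, "ry": 0, "rz": 0}, {"dx": 0.009, "dy": -0.0005, "dz": 0, "rx": 0, "ry": 0, "rz": 0}, {"dx": 0.012, "dy": -0.0005, "dz": 0, "rx": 0, "ry": 0, "rz": 0}, {"dx": 0.013, "dy": -0.0005, "dz": 0, "rx": 0, "ry": 0, "rz": 0}, {"dx": 0.014, "dy": -0.0005, "dz": 0, "rx": 0, "ry": 0, "rz": 0}, {"dx": 0.015, "dy": -0.0005, "dz": 0, "rx": 0, "ry": 0, "rz": 0}, {"dx": 0.016, "dy": -0.0005, "dz": 0, "rx": 0, "ry": 0, "rz": 0}, {"dx": 0.017, "dy": -0.0005, "dz": 0, "rx": 0, "ry": 0, "rz": 0}, {"dx": 0.018, "dy": -0.0005, "dz": 0, "rx": 0, "ry": 0, "rz": 0}, {"dx": 0.019, "dy": -0.0005, "dz": 0, "rx": 0, "ry": 0, "rz": 0}, {"dx": 0.02, "dy": -0.0005, "dz": 0, "rx": 0, "ry": 0, "rz": 0}]}}

```text
time: 9.4
position: [0.5552, -0.1997, 0.1398]
tool_rot: [[-0.283, 0.959, 0.0], [0.959, 0.283, -0.001], [-0.001, 0.0, -1.0]]
contact_force: [0.7, -4.0, -2.3]
width: 0.272
```

Run:
```python
from h import *
rel()
```

```text
stand x,y,z of TCP 0.0006 -0.0157 0.1398 F x,y,z -0.5 -4.0 -2.3 mom [-0.86 -0.2   0.06] t 9.4 w 0.272
```

{"name": "play_rows", "arguments": {"commands": [{"dx": 0.001, "dy": -0.0005, "dz": 0.001, "rx": 0, "ry": 0, "rz": 0}, {"dx": 0.002, "dy": -0.0005, "dz": 0.001, "rx": 0, "ry": 0, "rz": 0}, {"dx": 0.003, "dy": -0.0005, "dz": 0.001, "rx": 0, "ry": 0, "rz": 0}, {"dx": 0.004, "dy": -0.0005, "dz": 0.001, "rx": 0, "ry": 0, "rz": 0}, {"dx": 0.005, "dy": -0.0005, "dz": 0.001, "rx": 0, "ry": 0, "rz": 0}, {"dx": 0.006, "dy": -0.0005, "dz": 0.001, "rx": 0, "ry": 0, "rz": 0}, {"dx": 0.007, "dy": -0.0005, "dz": 0.001, "rx": 0, "ry": 0, "rz": 0}, {"dx": 0.008, "dy": -0.0005, "dz": 0.001, "rx": 0, "ry": 0, "rz": 0}, {"dx": 0.009, "dy": -0.0005, "dz": 0.001, "rx": 0, "ry": 0, "rz": 0}, {"dx": 0.01, "dy": -0.0005, "dz": 0.001, "rx": 0, "ry": 0, "rz": 0}, {"dx": 0.011, "dy": -0.0005, "dz": 0.001, "rx": 0, "ry": 0, "rz": 0}, {"dx": 0.012, "dy": -0.0005, "dz": 0.001, "rx": 0, "ry": 0, "rz": 0}, {"dx": 0.013, "dy": -0.0005, "dz": 0.001, "rx": 0, "ry": 0, "rz": 0}, {"dx": 0.014, "dy": -0.0005, "dz": 0.001, "rx": 0, "ry": 0, "rz": 0}, {"dx": 0.015, "dy": -0.0005, "dz": 0.001, "rx": 0, "ry": 0, "rz": 0}, {"dx": 0.016, "dy": -0.0005, "dz": 0.001, "rx": 0, "ry": 0, "rz": 0}, {"dx": 0.0165, "dy": -0.0005, "dz": 0.001, "rx": 0, "ry": 0, "rz": 0}, {"dx": 0.0165, "dy": -0.0005, "dz": 0.001, "rx": 0, "ry": 0, "rz": 0}]}}

```text
time: 11.2
position: [0.5506, -0.1848, 0.1391]
tool_rot: [[-0.283, 0.959, 0.001], [0.959, 0.283, -0.002], [-0.003, 0.001, -1.0]]
contact_force: [2.1, -6.5, -0.0]
width: 0.271
```

Run:
```python
from h import *
rel(); print(r.read_state()['tool_rot'].round(4))
for n in ('wrist','scene'): cv2.imwrite(f"pics/{n}6.png",r.get_image(n)[:,:,::-1])
crop('pics/scene6.png','pics/c8.png',190,140,310,250,5)
```

```text
stand x,y,z of TCP 0.0004 -0.0001 0.1391 F x,y,z 0.2 -6.9 -0.0 mom [-1.22 -0.47 -0.07] t 11.2 w 0.271
[[-2.829e-01  9.592e-01  1.300e-03]
 [ 9.592e-01  2.829e-01 -2.300e-03]
 [-2.600e-03  6.000e-04 -1.000e+00]]
```

View pics/wrist6.png

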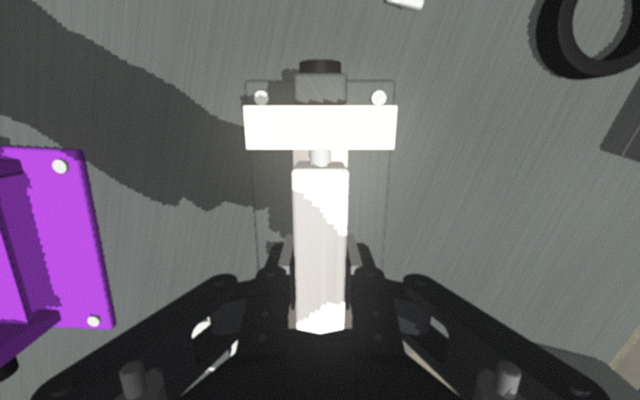

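View pics/c8.png

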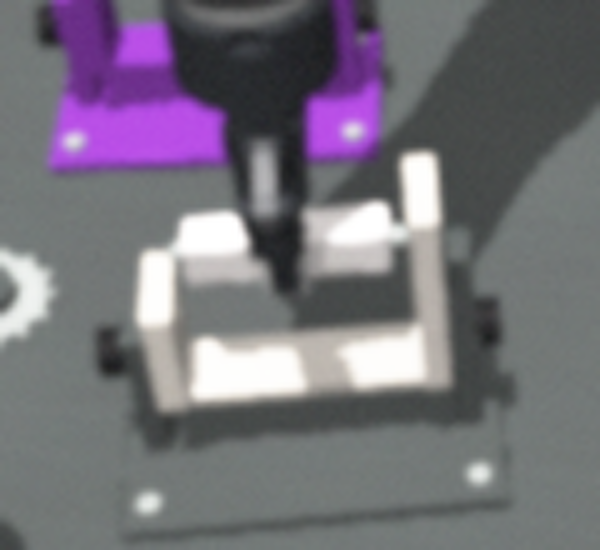

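{"name": "play_rows", "arguments": {"commands": [{"dx": 0.001, "dy": 0, "dz": 0, "rx": 0, "ry": 0, "rz": 0}, {"dx": 0.002, "dy": 0, "dz": 0, "rx": 0, "ry": 0, "rz": 0}, {"dx": 0.003, "dy": 0, "dz": 0, "rx": 0, "ry": 0, "rz": 0}, {"dx": 0.003, "dy": 0, "dz": 0, "rx": 0, "ry": 0, "rz": 0}, {"dx": 0.003, "dy": 0, "dz": 0.002, "rx": 0, "ry": 0, "rz": 0}, {"dx": 0.003, "dy": 0, "dz": 0.004, "rx": 0, "ry": 0, "rz": 0}, {"dx": 0.003, "dy": 0, "dz": 0.006, "rx": 0, "ry": 0, "rz": 0}, {"dx": 0.003, "dy": 0, "dz": 0.008, "rx": 0, "ry": 0, "rz": 0}, {"dx": 0.003, "dy": 0, "dz": 0.01, "rx": 0, "ry": 0, "rz": 0}, {"dx": 0.003, "dy": 0, "dz": 0.012, "rx": 0, "ry": 0, "rz": 0}]}}

```text
time: 12.3
position: [0.5507, -0.183, 0.1281]
tool_rot: [[-0.282, 0.959, 0.003], [0.959, 0.282, -0.004], [-0.005, 0.002, -1.0]]
contact_force: [1.5, -6.3, 3.1]
width: 0.275
```

Run:
```python
from h import *
rel()
```

```text
stand x,y,z of TCP 0.001 0.0016 0.1281 F x,y,z -0.4 -6.5 3.1 mom [-1.16 -0.31  0.04] t 12.3 w 0.275
```

{"name": "play_rows", "arguments": {"commands": [{"dx": 0.001, "dy": -0.0006, "dz": 0.002, "rx": 0, "ry": 0, "rz": 0}, {"dx": 0.001, "dy": -0.0006, "dz": 0.004, "rx": 0, "ry": 0, "rz": 0}, {"dx": 0.001, "dy": -0.0006, "dz": 0.006, "rx": 0, "ry": 0, "rz": 0}, {"dx": 0.001, "dy": -0.0006, "dz": 0.008, "rx": 0, "ry": 0, "rz": 0}, {"dx": 0.001, "dy": -0.0006, "dz": 0.01, "rx": 0, "ry": 0, "rz": 0}, {"dx": 0.001, "dy": -0.0006, "dz": 0.012, "rx": 0, "ry": 0, "rz": 0}]}}

```text
time: 12.9
position: [0.5509, -0.1832, 0.117]
tool_rot: [[-0.282, 0.959, 0.005], [0.959, 0.282, -0.007], [-0.008, 0.003, -1.0]]
contact_force: [2.4, -6.7, 2.6]
width: 0.272
```

Run:
```python
from h import *
rel()
```

```text
stand x,y,z of TCP 0.0011 0.0013 0.117 F x,y,z 0.5 -7.1 2.6 mom [-1.13 -0.34 -0.05] t 12.9 w 0.272
```

{"name": "play_rows", "arguments": {"commands": [{"dx": 0.0015, "dy": -0.001, "dz": 0.002, "rx": 0, "ry": 0.3, "rz": 0}, {"dx": 0.0015, "dy": -0.001, "dz": 0.004, "rx": 0, "ry": 0.6, "rz": 0}, {"dx": 0.0015, "dy": -0.001, "dz": 0.006, "rx": 0, "ry": 0.6, "rz": 0}, {"dx": 0.0015, "dy": -0.001, "dz": 0.008, "rx": 0, "ry": 0.6, "rz": 0}, {"dx": 0.0015, "dy": -0.001, "dz": 0.009, "rx": 0, "ry": 0.6, "rz": 0}, {"dx": 0.0015, "dy": -0.001, "dz": 0.01, "rx": 0, "ry": 0.6, "rz": 0}]}}

```text
time: 13.5
position: [0.5492, -0.1823, 0.1068]
tool_rot: [[-0.282, 0.959, 0.002], [0.959, 0.282, 0.003], [0.002, 0.002, -1.0]]
contact_force: [-0.4, -4.4, 0.6]
width: 0.272
```

Run:
```python
from h import *
rel()
```

```text
stand x,y,z of TCP -0.0002 0.0027 0.1068 F x,y,z -1.6 -4.1 0.6 mom [-0.86  0.    0.14] t 13.5 w 0.272
```

The y force dropped from 7.1 to 4.1 N at axis height 0.109, so the sprung pin has entered its recess. I'll lower 2 mm and ease toward the low cheek.

{"name": "play_rows", "arguments": {"commands": [{"dx": 0, "dy": 0.0003, "dz": 0.001, "rx": 0, "ry": 0, "rz": 0}, {"dx": 0, "dy": 0.0003, "dz": 0.002, "rx": 0, "ry": 0, "rz": 0}, {"dx": -0.001, "dy": 0.0003, "dz": 0.002, "rx": 0, "ry": 0, "rz": 0}, {"dx": -0.002, "dy": 0.0003, "dz": 0.002, "rx": 0, "ry": 0, "rz": 0}, {"dx": -0.003, "dy": 0.0003, "dz": 0.002, "rx": 0, "ry": 0, "rz": 0}, {"dx": -0.004, "dy": 0.0003, "dz": 0.002, "rx": 0, "ry": 0, "rz": 0}, {"dx": -0.005, "dy": 0.0003, "dz": 0.002, "rx": 0, "ry": 0, "rz": 0}, {"dx": -0.005, "dy": 0.0003, "dz": 0.002, "rx": 0, "ry": 0, "rz": 0}]}}

```text
time: 14.3
position: [0.5511, -0.1871, 0.1048]
tool_rot: [[-0.282, 0.959, 0.002], [0.959, 0.282, 0.003], [0.002, 0.003, -1.0]]
contact_force: [1.5, -4.2, 0.4]
width: 0.273
```

Run:
```python
from h import *
rel();print(r.read_state()['tool_rot'].round(4)[2])
```

```text
stand x,y,z of TCP 0.0002 -0.0025 0.1048 F x,y,z 0.2 -4.4 0.4 mom [-0.58 -0.24  0.02] t 14.3 w 0.273
[ 0.0022  0.0027 -1.    ]
```

{"name": "play_rows", "arguments": {"commands": [{"dx": -0.001, "dy": 0, "dz": 0, "rx": 0, "ry": 0, "rz": 0}, {"dx": -0.002, "dy": 0, "dz": 0, "rx": 0, "ry": 0, "rz": 0}, {"dx": -0.003, "dy": 0, "dz": 0, "rx": 0, "ry": 0, "rz": 0}, {"dx": -0.004, "dy": 0, "dz": 0, "rx": 0, "ry": 0, "rz": 0}, {"dx": -0.004, "dy": 0, "dz": 0, "rx": 0, "ry": 0, "rz": 0}]}}

```text
time: 14.8
position: [0.5521, -0.1911, 0.1047]
tool_rot: [[-0.282, 0.959, 0.002], [0.959, 0.282, 0.003], [0.002, 0.002, -1.0]]
contact_force: [1.2, -3.8, -1.0]
width: 0.265
```

Run:
```python
from h import *
rel();print(r.read_state()['tool_rot'].round(4)[2])
```

```text
stand x,y,z of TCP 0.0001 -0.0066 0.1047 F x,y,z 0.1 -4.0 -1.0 mom [-0.56 -0.18  0.01] t 14.8 w 0.265
[ 0.0022  0.0024 -1.    ]
```

{"name": "play_rows", "arguments": {"commands": [{"dx": -0.001, "dy": 0, "dz": 0, "rx": 0, "ry": 0, "rz": 0}, {"dx": -0.002, "dy": 0, "dz": 0, "rx": 0, "ry": 0, "rz": 0}, {"dx": -0.003, "dy": 0, "dz": 0, "rx": 0, "ry": 0, "rz": 0}, {"dx": -0.0035, "dy": 0, "dz": 0, "rx": 0, "ry": 0, "rz": 0}, {"dx": -0.0035, "dy": 0, "dz": 0, "rx": 0, "ry": 0, "rz": 0}]}}

```text
time: 15.3
position: [0.553, -0.1944, 0.1046]
tool_rot: [[-0.282, 0.959, 0.001], [0.959, 0.282, 0.003], [0.002, 0.002, -1.0]]
contact_force: [0.3, -0.2, -1.1]
width: 0.271
```

Run:
```python
from h import *
rel();print(r.read_state()['tool_rot'].round(4)[2])
for n in ('wrist','scene'): cv2.imwrite(f"pics/{n}7.png",r.get_image(n)[:,:,::-1])
crop('pics/scene7.png','pics/c9.png',190,140,310,250,5)
```

```text
stand x,y,z of TCP -0.0 -0.01 0.1046 F x,y,z 0.2 -0.3 -1.1 mom [-0.2  -0.14  0.03] t 15.3 w 0.271
[ 0.0025  0.0022 -1.    ]
```

View pics/wrist7.png

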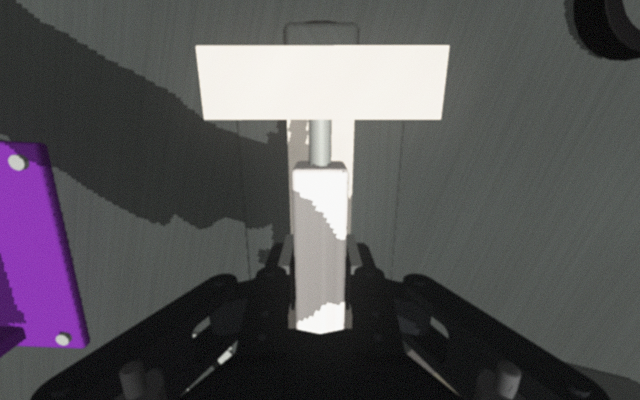

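View pics/c9.png

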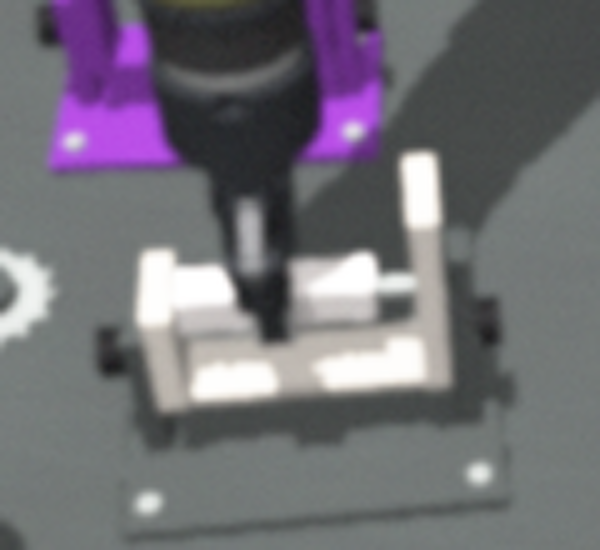

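Y force is near zero and the bar is against the low cheek. I'll lower until the pins rest on the recess floors.

{"name": "play_rows", "arguments": {"commands": [{"dx": 0, "dy": 0, "dz": 0.001, "rx": 0, "ry": 0, "rz": 0}, {"dx": 0, "dy": 0, "dz": 0.002, "rx": 0, "ry": 0, "rz": 0}, {"dx": 0, "dy": 0, "dz": 0.002, "rx": 0, "ry": 0, "rz": 0}]}}

```text
time: 15.7
position: [0.553, -0.1944, 0.1024]
tool_rot: [[-0.282, 0.959, 0.001], [0.959, 0.282, 0.003], [0.002, 0.002, -1.0]]
contact_force: [0.9, -2.4, -0.7]
width: 0.271
```

Run:
```python
from h import *
rel();print(r.read_state()['tool_rot'].round(4)[2])
```

```text
stand x,y,z of TCP -0.0001 -0.01 0.1024 F x,y,z 0.1 -2.6 -0.7 mom [-0.29 -0.23  0.01] t 15.7 w 0.271
[ 0.0023  0.0021 -1.    ]
```

{"name": "play_rows", "arguments": {"commands": [{"dx": 0, "dy": 0, "dz": 0.0005, "rx": 0, "ry": 0, "rz": 0}, {"dx": 0, "dy": 0, "dz": 0.001, "rx": 0, "ry": 0, "rz": 0}, {"dx": 0, "dy": 0, "dz": 0.0015, "rx": 0, "ry": 0, "rz": 0}, {"dx": 0, "dy": 0, "dz": 0.0015, "rx": 0, "ry": 0, "rz": 0}]}}

```text
time: 16.1
position: [0.553, -0.1944, 0.101]
tool_rot: [[-0.282, 0.959, 0.002], [0.959, 0.282, 0.003], [0.002, 0.002, -1.0]]
contact_force: [-0.1, -0.8, 1.4]
width: 0.27
```

Run:
```python
from h import *
rel();print(r.read_state()['tool_rot'].round(4)[2])
```

```text
stand x,y,z of TCP -0.0 -0.01 0.101 F x,y,z -0.3 -0.7 1.4 mom [-0.26 -0.06  0.01] t 16.1 w 0.27
[ 0.0022  0.0022 -1.    ]
```

Fz rose by about 2 N, so the pins are bearing. I'll release now.

{"name": "play_rows", "arguments": {"commands": [{"dx": 0, "dy": 0, "dz": 0, "rx": 0, "ry": 0, "rz": 0}, {"dx": 0, "dy": 0, "dz": 0, "rx": 0, "ry": 0, "rz": 0}, {"dx": 0, "dy": 0, "dz": 0, "rx": 0, "ry": 0, "rz": 0}, {"dx": 0, "dy": 0, "dz": 0, "rx": 0, "ry": 0, "rz": 0}, {"dx": 0, "dy": 0, "dz": 0, "rx": 0, "ry": 0, "rz": 0}, {"dx": 0, "dy": 0, "dz": 0, "rx": 0, "ry": 0, "rz": 0}, {"dx": 0, "dy": 0, "dz": 0, "rx": 0, "ry": 0, "rz": 0}, {"dx": 0, "dy": 0, "dz": 0, "rx": 0, "ry": 0, "rz": 0}], "gripper": -1}}

```text
time: 16.9
position: [0.553, -0.1944, 0.101]
tool_rot: [[-0.282, 0.959, 0.002], [0.959, 0.282, 0.003], [0.002, 0.002, -1.0]]
contact_force: [-0.2, 0.5, -0.7]
width: 0.998
```

Run:
```python
from h import *
rel()
cv2.imwrite("pics/wrist8.png",r.get_image('wrist')[:,:,::-1])
```

```text
stand x,y,z of TCP -0.0 -0.01 0.101 F x,y,z -0.0 0.5 -0.7 mom [-0.   -0.05  0.05] t 16.9 w 0.998
```

View pics/wrist8.png

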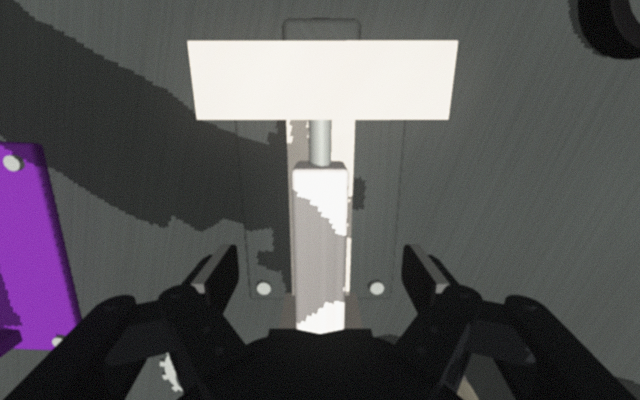

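The gripper is open and clear, and the spindle stayed in place. Retracting straight up.

{"name": "play_rows", "arguments": {"commands": [{"dx": 0, "dy": 0, "dz": -0.01, "rx": 0, "ry": 0, "rz": 0}, {"dx": 0, "dy": 0, "dz": -0.03, "rx": 0, "ry": 0, "rz": 0}, {"dx": 0, "dy": 0, "dz": -0.06, "rx": 0, "ry": 0, "rz": 0}, {"dx": 0, "dy": 0, "dz": -0.1, "rx": 0, "ry": 0, "rz": 0}, {"dx": 0, "dy": 0, "dz": -0.14, "rx": 0, "ry": 0, "rz": 0}, {"dx": 0, "dy": 0, "dz": -0.18, "rx": 0, "ry": 0, "rz": 0}, {"dx": 0, "dy": 0, "dz": -0.22, "rx": 0, "ry": 0, "rz": 0}, {"dx": 0, "dy": 0, "dz": -0.22, "rx": 0, "ry": 0, "rz": 0}, {"dx": 0, "dy": 0, "dz": -0.22, "rx": 0, "ry": 0, "rz": 0}]}}

```text
time: 17.85
position: [0.5533, -0.1952, 0.3228]
tool_rot: [[-0.282, 0.959, 0.004], [0.959, 0.282, 0.002], [0.0, 0.005, -1.0]]
contact_force: [-0.5, 0.2, -0.8]
width: 0.994
```

Run:
```python
from h import *
import pickle
rel()
W=model('wrist');pickle.dump(W,open('w9.pkl','wb'))
for n in ('wrist','scene','side'): cv2.imwrite(f"pics/{n}9.png",r.get_image(n)[:,:,::-1])
crop('pics/scene9.png','pics/c10.png',190,140,310,250,5)
crop('pics/wrist9.png','pics/c11.png',270,70,375,250,3.2)
crop('pics/side9.png','pics/c12.png',300,110,400,220,5)
a=cv2.imread('pics/c10.png');b=cv2.imread('pics/c12.png');cv2.imwrite('pics/c13.png',cv2.hconcat([cv2.resize(a,(390,390)),cv2.resize(b,(390,390))]))
```

```text
stand x,y,z of TCP 0.0 -0.0109 0.3228 F x,y,z -0.4 0.3 -0.8 mom [-0.04  0.05 -0.02] t 17.85 w 0.994
```

View pics/c13.png

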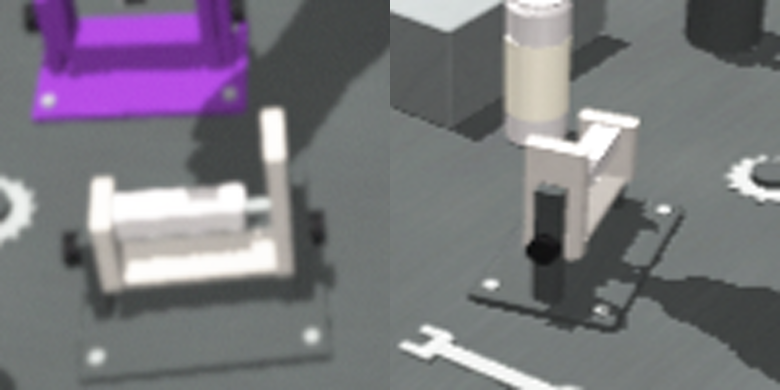

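View pics/c11.png

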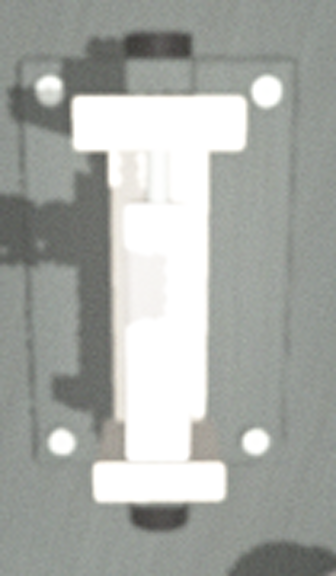

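View pics/scene9.png

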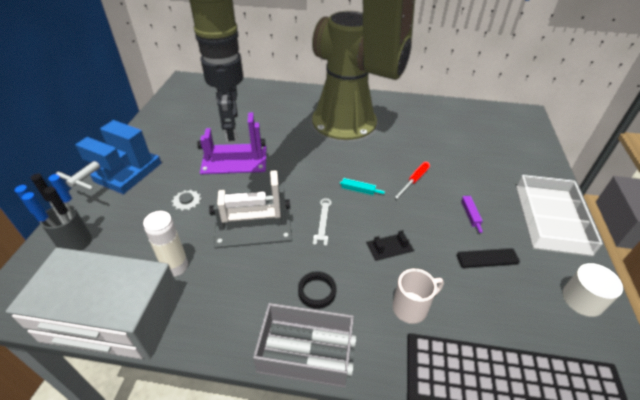

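Run:
```python
from h import *
import pickle
W=pickle.load(open('w9.pkl','rb'));a=np.radians(106.4);Y=np.array([np.cos(a),np.sin(a),0]);X=np.array([np.sin(a),-np.cos(a),0]);o=np.array([.5502,-.1848,0])
for u,v in [(124,203),(186,203),(125,462),(189,462)]:
    p=onz(W,(270+u/3.2-.34,70+v/3.2-.34),.115)-o;print((p@X).round(4),(p@Y).round(4))
# level: bar top edge ends in scene (near +x top edge), at stand x=+.012
M=model('scene')
for h in (.095,.103,.111): print(h,[proj(M,o+X*.012+Y*y+np.array([0,0,h+.012])).round(1) for y in (-.06,.04)])
crop('pics/scene9.png','pics/c14.png',215,180,290,230,8)
```

```text
-0.0129 0.0409
0.0098 0.0409
-0.0137 -0.0598
0.0118 -0.0599
0.095 [array([224.7, 203.3]), array([265.2, 200. ])]
0.103 [array([224.2, 201. ]), array([265. , 197.8])]
0.111 [array([223.7, 198.7]), array([264.7, 195.5])]
```

View pics/c14.png

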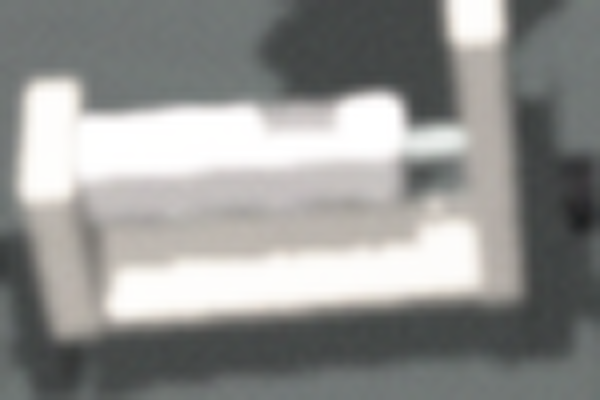

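The bar spans stand y -60 to +41 mm, with x within about 1 mm. Its edge in the scene view drops 2.9 px against 3.2 px predicted for level, so it is level. Handing in.

Run:
```python
from h import *
rel(); print(r.hand_in())
```

```text
stand x,y,z of TCP -0.0011 -0.0101 0.3198 F x,y,z -1.4 -1.0 -0.7 mom [0.01 0.03 0.01] t 18.0 w 1.001
the job is handed in; nothing more can be done
None
```

The spindle is back in the white stand and the job is handed in at 18 s of the 72 s allowed. `hand_in` gives no verdict.

**What I did:**
- I gripped the spindle on its rest, carried it to the stand and squeezed the long pin about 21 mm against the tall cheek.
- I slid the spindle down until the y force fell from 7.1 to 4.1 N, which marked the pin snapping into its recess.
- I eased the spindle 13 mm toward the low cheek until the fixed pin was seated, lowered the pins onto the recess floors, released and retracted. The highest contact force I read between moves was about 7 N.

**Last checks:**
- **Position:** the bar runs from -60 to +41 mm along the stand's y axis, so the fixed tip should be about 8 mm inside its recess. The sprung tip's position was not seen directly. From the geometry, it should be about 9 mm in, at the recess bottom.
- **Alignment:** the bar is within about 1 mm of the stand's middle plane, with its axis about 103 mm above the bench.
- **Level:** the bar's edge in the scene view matches the level prediction within 0.3 px.
- **Surroundings:** the gripper is open and well clear. The other things look unmoved in the last scene picture; I compared them by eye only.

**Disagreements:** recess height estimates ranged from 103 to 106 mm between methods. One early move call was refused because I left out keys in its rows, and nothing moved.

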